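# Set the swivel stock tags to match the bins

## Task

Set the stock tags in front of the four parts bins: with a fingertip, push the swivelling tags round their posts until only the full bins show the ring face of their tag to the robot (tag swung fully over to the right) and the bins that are not full show the bar face (tag swung fully over to the left). Some tags may already be right, and others have been left halfway. Only push the tags; do not lift or shift the bins or the loose things lying about.

Things in the scene. Friction and masses are not known exactly. Their poses are not given: they have to be found in the camera images.
- strip: grey flat base strip fixed to the desk, 210 x 400 mm, 12 mm thick, low lip along its back; origin: centre of its underside. Its y axis runs along the row, its -x axis to the robot side (front); turned by up to 0.15 rad. Four bins stand in a row on its back half, 98 mm apart, and one tag post in front of each, 105 mm (along strip x) from that bin's origin
- stand_a: fixed upright steel post of a tag, 8 mm thick, its top 88 mm above the desk; origin on its axis at the foot, 12 mm above the desk, axes parallel to the strip's. The four posts are alike and 98 mm apart along the strip's y; which post stands before which bin changes
- tag_a (a joint): swing of the tag about post stand_a, 0 to 2.97 rad between fixed stops. At 0 the tag points to the strip's +y (left seen from the robot), its raised-BAR face to the robot; growing values swing it through the front (strip -x at 1.57) to the right, where at 2.97 its raised-RING face looks to the robot. Light friction (under 1 N at the edge) keeps it where it is left
- tag_a_edge (a point): middle of the free edge of the tag on stand_a: a white upright leaf, 4 mm thick, reaching 42 mm out from the post axis and from 38 to 80 mm above the desk; a raised black bar on one face, a raised black ring on the other. This point is 59 mm above the desk
- stand_b: fixed upright steel post of a tag, 8 mm thick, its top 88 mm above the desk; origin on its axis at the foot, 12 mm above the desk, axes parallel to the strip's. The four posts are alike and 98 mm apart along the strip's y; which post stands before which bin changes
- tag_b (a joint): swing of the tag about post stand_b, 0 to 2.97 rad between fixed stops. At 0 the tag points to the strip's +y (left seen from the robot), its raised-BAR face to the robot; growing values swing it through the front (strip -x at 1.57) to the right, where at 2.97 its raised-RING face looks to the robot. Light friction (under 1 N at the edge) keeps it where it is left
- tag_b_edge (a point): middle of the free edge of the tag on stand_b: a white upright leaf, 4 mm thick, reaching 42 mm out from the post axis and from 38 to 80 mm above the desk; a raised black bar on one face, a raised black ring on the other. This point is 59 mm above the desk
- stand_c: fixed upright steel post of a tag, 8 mm thick, its top 88 mm above the desk; origin on its axis at the foot, 12 mm above the desk, axes parallel to the strip's. The four posts are alike and 98 mm apart along the strip's y; which post stands before which bin changes
- tag_c (a joint): swing of the tag about post stand_c, 0 to 2.97 rad between fixed stops. At 0 the tag points to the strip's +y (left seen from the robot), its raised-BAR face to the robot; growing values swing it through the front (strip -x at 1.57) to the right, where at 2.97 its raised-RING face looks to the robot. Light friction (under 1 N at the edge) keeps it where it is left
- tag_c_edge (a point): middle of the free edge of the tag on stand_c: a white upright leaf, 4 mm thick, reaching 42 mm out from the post axis and from 38 to 80 mm above the desk; a raised black bar on one face, a raised black ring on the other. This point is 59 mm above the desk
- stand_d: fixed upright steel post of a tag, 8 mm thick, its top 88 mm above the desk; origin on its axis at the foot, 12 mm above the desk, axes parallel to the strip's. The four posts are alike and 98 mm apart along the strip's y; which post stands before which bin changes
- tag_d (a joint): swing of the tag about post stand_d, 0 to 2.97 rad between fixed stops. At 0 the tag points to the strip's +y (left seen from the robot), its raised-BAR face to the robot; growing values swing it through the front (strip -x at 1.57) to the right, where at 2.97 its raised-RING face looks to the robot. Light friction (under 1 N at the edge) keeps it where it is left
- tag_d_edge (a point): middle of the free edge of the tag on stand_d: a white upright leaf, 4 mm thick, reaching 42 mm out from the post axis and from 38 to 80 mm above the desk; a raised black bar on one face, a raised black ring on the other. This point is 59 mm above the desk
- bin_1: loose grey open bin, 82 mm deep (strip's x), 60 mm wide, 37 mm high, standing on the strip (top 49 mm above the desk); FULL: packed with six upright black capacitors with pale tops, up to the rim. Origin at the centre of its underside; its front wall is 64 to 65 mm behind the line of the tag posts
- bin_2: loose grey open bin, 82 mm deep (strip's x), 60 mm wide, 37 mm high, standing on the strip (top 49 mm above the desk); FULL: packed with six upright black capacitors with pale tops, up to the rim. Origin at the centre of its underside; its front wall is 64 to 65 mm behind the line of the tag posts
- bin_3: loose grey open bin, 82 mm deep (strip's x), 60 mm wide, 37 mm high, standing on the strip (top 49 mm above the desk); not full: one capacitor left in it. Origin at the centre of its underside; its front wall is 64 to 65 mm behind the line of the tag posts
- bin_4: loose grey open bin, 82 mm deep (strip's x), 60 mm wide, 37 mm high, standing on the strip (top 49 mm above the desk); not full: empty. Origin at the centre of its underside; its front wall is 64 to 65 mm behind the line of the tag posts
- pen: loose marker pen, 122 x 14 mm, lying along the strip between the tags and the bins (top 26 mm above the desk); bystander
- reel: loose yellow reel of braid, 44 mm across, 11 mm high, on the front part of the strip (top 23 mm above the desk); bystander
- driver: loose screwdriver, 145 x 18 mm, on the desk in front of the strip; bystander
- cutter: loose side cutter, 161 x 53 x 13 mm, on the desk in front of the strip; bystander

How it is judged:
By the outcome, as a careful person would: the job done as asked, in the order asked, and still so for the second after the job is handed in, with the robot touching nothing.
It also fails if it takes over 61 s, if anything falls off the work surface, if the arm or the gripper's body presses on something with over 40 N, if the wrist force passes 120 N, or if a joint passes its speed limit or range.

## Robot

A 7-joint arm with a two-finger parallel gripper is mounted at the origin on a cart in front of the work surface, level with it; the furniture and walls round the work are solid. World frame = base frame: x ahead of the robot, y to its left, z up, the work surface at z = 0. Lengths are in m, angles in rad, forces in N, time in s.
With the tool pointing down it reaches from about 0.425 to 0.95 m from the base axis. Payload 4.7 kg.
Tool frame: the origin (TCP) lies between the finger pads; the fingertips stand 25 mm ahead of it and the grasp point (between the pads) lies 6 mm ahead of it; z points along the fingers, y is the line along which they close (so a half turn about z gives the same grasp; the last joint's range is limited). The gripper opens to 85 mm and grips with 20 to 120 N. Pads are 22 mm wide; open, the fingers measure 114 mm over their backs; the gripper's body (76 mm by 85 mm) begins 54 mm behind the grasp point. The pads swing forward as they close: fully open they stand 13 mm farther back than shut.
Start: joints at [1.167, 0.469, -0.049, 1.532, 0.024, 1.141, -0.082], TCP at [0.247, -0.628, 0.228] pointing down, gripper open.
Joint ranges: [-2.59, 2.59], [-0.33, 1.99], [-1.39, 1.29], [0.1, 2.45], [-1.04, 4.18], [0.21, 1.99], [-2.66, 2.66]. Speed limits (rad/s): [2.57, 2.57, 3.14, 3.14, 3.14, 3.14, 3.14].

## Interface

Orientations are given as a 3x3 rotation matrix whose columns are the frame's x, y, z axes.
In Python, from rig import * gives the robot as it stands. Calls block until the motion is done:
- movep(position, orientation): joint-space move of the TCP to a pose.
- move_l(position, attitude=None, feed=0.15, until_force=None): straight line of the TCP; attitude=None keeps the orientation; feed is the mean speed in m/s. With until_force (N) it stops when the force on the tool has changed by that much, and returns True; else False.
- move_joints(angles): joint-space move.
- command_gripper(opening, newtons=None): finger opening in m; newtons is the grip in N (None keeps the last); returns when the fingers have stopped.
- sleep(seconds).
- inverse_kinematics(position, orientation): joint angles nearest the present ones, or None.
- sense(): the state.
- camera(name): name is "side" or "top"; returns (picture, depth): 480x640x3 uint8, red, green, blue; 480x640 float32, m along the optical axis (not along the pixel's ray), 0 where there is no reading.
- camera_params(name): a dict with "K" (3x3 intrinsics, pixels), "position" and "rotation" of the camera in the world. Camera axes: x right, y down, z forward; pixel columns grow to the right and rows downward; lengths in m; the calibration is good to about 2 mm. A picture is of the moment at which its call begins. camera_params takes no time and is no camera call.
A pose or a line that the arm cannot do raises Unreachable and nothing moves.
- finish_job(): hands the job in; it is judged then, once.
The state is a dict: "time_s": time; "joint_pos": joint angles; "qd": joint speeds; "joint_efforts": joint torques, N m; "position": TCP position; "tcp_rot": TCP orientation; "wrist_force": force on the tool from outside, world axes, zero at the start; "ft_torque": the same for the moment, N m; "finger_gap": finger opening in m; "gripper_force": force on a finger pad.
Only numpy, scipy, OpenCV 4.12 (cv2) and the standard library are available. Lean on these libraries where they do the work, as an engineer would, in place of code of your own. Each camera call takes 0.05 s, during which the arm holds its last target. There are 200 camera calls.

## Working session

There is one attempt and no reset: what is moved stays moved. The work goes in short steps, each a Python script; the robot and the scene stay as the last script left them, time stands still between calls to the robot, and variables do not carry over. Pictures are saved under pics/ and viewed, at most 10 in all, crops included, and the job is handed in when it is done.

```bash
mkdir -p pics; python3 - <<'E'
from rig import *
import cv2,numpy as np
for n in("top","side"):
    p,d=camera(n); cv2.imwrite(f"pics/{n}0.png",p[:,:,::-1]); np.savez(f"{n}0.npz",p=p,d=d)
    c=camera_params(n); print(n,np.round(c["K"],1).tolist(),np.round(c["position"],3),np.round(c["rotation"],3).tolist())
s=sense();print(s["time_s"],s["tcp_rot"],s["position"])
E
```

```text
top [[510.8, 0.0, 320.2], [0.0, 510.8, 248.6], [0.0, 0.0, 1.0]] [0.378 0.04  0.988] [[0.0, -0.989, 0.147], [-1.0, -0.002, -0.01], [0.01, -0.147, -0.989]]
side [[485.8, 0.0, 323.5], [0.0, 485.8, 246.1], [0.0, 0.0, 1.0]] [ 0.07  -0.58   0.452] [[0.836, -0.249, 0.489], [-0.548, -0.395, 0.737], [0.009, -0.884, -0.466]]
0.1 [[ 9.30555530e-01  3.66150098e-01 -7.15083020e-04]
 [ 3.66150789e-01 -9.30554141e-01  1.60933406e-03]
 [-7.61656418e-05 -1.75940292e-03 -9.99998449e-01]] [ 0.24692285 -0.62764625  0.22695355]
```

View pics/top0.png

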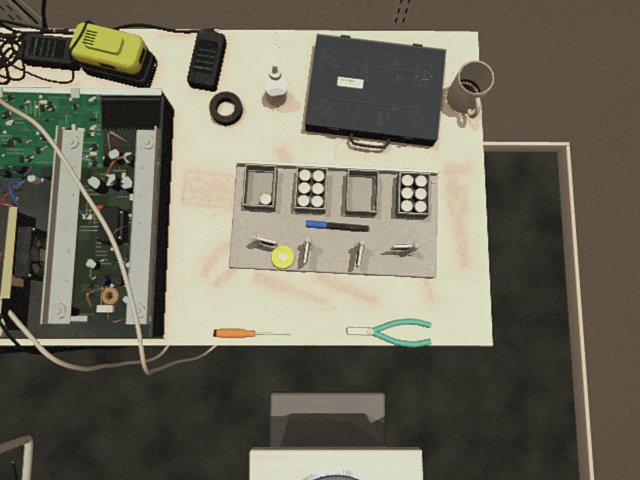

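View pics/side0.png

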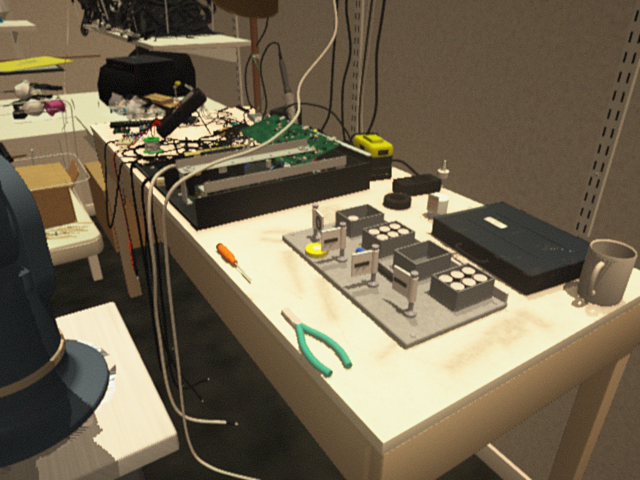

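The top view shows the bins from left to right: one capacitor (260,190), full (310,190), empty (362,192) and full (413,193). The tags are near (265,242), (306,252), (358,256) and (404,247). I'll enlarge both views of the tags.

```bash
python3 - <<'E'
import cv2,numpy as np
t=cv2.imread("pics/top0.png")[155:285,225:445]; s=cv2.imread("pics/side0.png")[195:345,280:510]
t=cv2.resize(t,(506,299),interpolation=cv2.INTER_CUBIC); t=cv2.resize(cv2.imread("pics/top0.png")[220:285,225:445],(792,234),interpolation=cv2.INTER_CUBIC)
s=cv2.resize(s[:130,20:160],(380,353),interpolation=cv2.INTER_CUBIC)
o=np.zeros((590,792,3),np.uint8);o[:234]=t;o[236:589,:380]=s
cv2.imwrite("pics/z0.png",o)
E
```

```text
(no output)
```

View pics/z0.png

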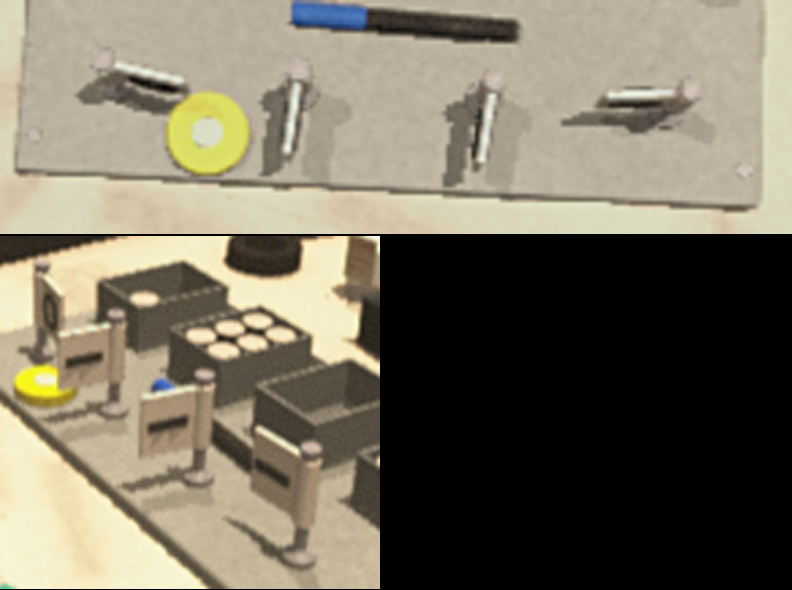

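All four tags need moving. In the enlarged view:
- Tag 1 (left) points right with its ring showing, and must go left.
- Tag 2 is halfway, and must go right.
- Tag 3 is halfway, and must go left.
- Tag 4 points left with its bar showing, and must go right.

The post tops are at top-view pixels (254,237), (308,239), (362,242) and (417,244). Next I'll turn these into positions.

```bash
cat > h.py <<'E'
from rig import *
import numpy as np, cv2
def ray(n,uv,z):
    c=camera_params(n); d=np.array(c["rotation"])@np.linalg.inv(c["K"])@np.array([*uv,1.]); p=np.array(c["position"])
    return p+d*(z-p[2])/d[2]
def proj(n,P):
    c=camera_params(n); q=c["K"]@(np.array(c["rotation"]).T@(np.asarray(P)-c["position"])); return q[:2]/q[2]
E
python3 - <<'E'
from h import *
T=[ray("top",p,.088) for p in((253.9,236.7),(308.3,239.4),(361.7,242.2),(416.7,244.4))]
Ed=[ray("top",p,.08) for p in((276.9,243.6),(305,263),(357.8,265.8),(391.7,248.3))]
A=np.array(T)[:,:2]; k=np.arange(4)
d=np.polyfit(k,A,1)[0]; yaw=np.arctan2(d[0],-d[1])  # row runs along -y_strip
print(np.round(A,4).tolist(),np.linalg.norm(np.diff(A,axis=0),axis=1),np.linalg.norm(d))
ys=-d/np.linalg.norm(d); xs=np.array([ys[1],-ys[0]]); print("ys",ys,"xs",xs)
P=A.mean(0)+np.outer(k-1.5,-ys*.098)
for i in range(4):
    v=Ed[i][:2]-P[i]; print(P[i].round(4),"theta",np.arctan2(-v@xs,v@ys).round(2),"len",np.linalg.norm(v).round(3),"side top px",proj("side",[*P[i],.088]).round(1))
np.savez("g.npz",P=P,xs=xs,ys=ys)
for p in((230,268),(436,276)): print("strip corner",ray("top",p,.012))
E
```

```text
[[0.5325, 0.1489], [0.5278, 0.0517], [0.5229, -0.0437], [0.5191, -0.142]] [0.09726882 0.09554928 0.09844228] 0.09693165325100847
ys [0.04665589 0.99891102] xs [ 0.99891102 -0.04665589]
[0.5324 0.1506] theta 2.93 len 0.044 side top px [314.4 203.7]
[0.5278 0.0527] theta 1.5 len 0.042 side top px [341.8 222.5]
[ 0.5233 -0.0452] theta 1.42 len 0.043 side top px [374.4 244.9]
[ 0.5187 -0.1431] theta 0.17 len 0.045 side top px [413.8 272. ]
strip corner [0.48459373 0.20275523 0.012     ]
strip corner [ 0.4696021 -0.192835   0.012    ]
```

```bash
cat >> h.py <<'E'
R=np.diag([1.,-1.,-1.]); TH=[2.93,1.50,1.42,.17]; S=[-1,1,-1,1]; RHO=.035; ZP=.075
def push(i,theta=None):
    g=np.load("g.npz"); P,xs,ys=g["P"][i],g["xs"],g["ys"]; s=S[i]; th=TH[i] if theta is None else theta
    pos=lambda phi,z: [*(P+RHO*(np.cos(phi)*ys-np.sin(phi)*xs)),z]
    end=2.97 if s>0 else 0.; phi=th-s*np.radians(55)
    movep(pos(phi,.16),R); move_l(pos(phi,ZP),feed=.12)
    while s*(end-phi)>.01:
        phi+=s*min(.35,s*(end-phi))
        hit=move_l(pos(phi,ZP),feed=.08,until_force=6)
        if hit:
            q=sense(); v=q["position"][:2]-P; f=np.arctan2(-v@xs,v@ys); lag=s*(end-f)
            print("hit",i,"lag deg",np.degrees(lag)%360,np.round(q["wrist_force"],1))
            if abs((lag+np.pi)%(2*np.pi)-np.pi)<.9: break
    q=sense(); v=np.array(q["position"][:2])-P; f=np.arctan2(-v@xs,v@ys)
    print("end",i,np.degrees(f),np.round(q["wrist_force"],1))
    move_l(pos(f-s*.4,ZP),feed=.08); p=sense()["position"]; move_l([p[0],p[1],.16],feed=.2)
    print("t",sense()["time_s"])
E
python3 - <<'E'
from h import *
command_gripper(0.)
push(0)
p,d=camera("side"); q,d=camera("top")
cv2.imwrite("pics/a1.png",np.hstack([cv2.resize(p[170:330,270:470],(400,320)),cv2.resize(q[150:310,225:425],(400,320))])[:,:,::-1])
E
```

```text
hit 0 lag deg 14.551367111468734 [-5.  -1.9 10.2]
end 0 14.551367111468734 [-5.  -1.9 10.2]
t 8.7083
```

View pics/a1.png

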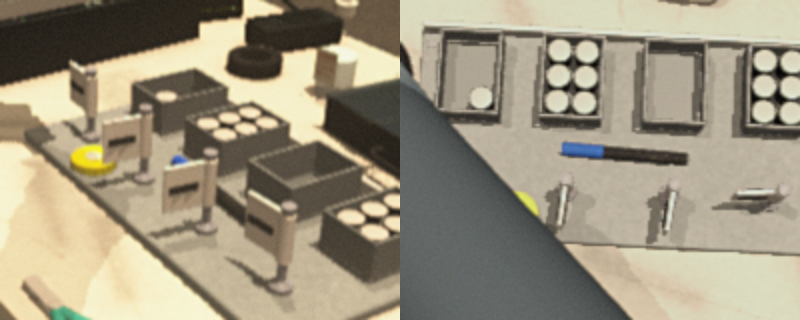

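In the side view, tag 1 at (83,88) has swung left with its bar showing, and the other tags, reel and pen haven't moved. I'll push the remaining three.

```bash
python3 - <<'E'
from h import *
for i in(1,2,3): push(i)
movep([.35,-.5,.25],R)
p,d=camera("side"); q,d=camera("top")
cv2.imwrite("pics/a2.png",np.vstack([cv2.resize(q[220:285,225:445],(790,234),interpolation=2),cv2.resize(p[190:320,270:550],(790,366),interpolation=2)])[:,:,::-1])
cv2.imwrite("pics/top2.png",q[:,:,::-1]); print(sense()["time_s"])
E
```

```text
hit 1 lag deg 14.834932672449973 [-6.4  1.3 11.5]
end 1 155.33353248140455 [-6.4  1.3 11.5]
t 13.0667
hit 2 lag deg 14.034179329947886 [-5.8 -0.6 12.9]
end 2 14.034179329947886 [-5.8 -0.6 12.9]
t 17.325
hit 3 lag deg 14.438995244381648 [-7.1  1.9 12.5]
end 3 155.72946990947287 [-7.1  1.9 12.5]
t 22.8167
24.3167
```

View pics/a2.png

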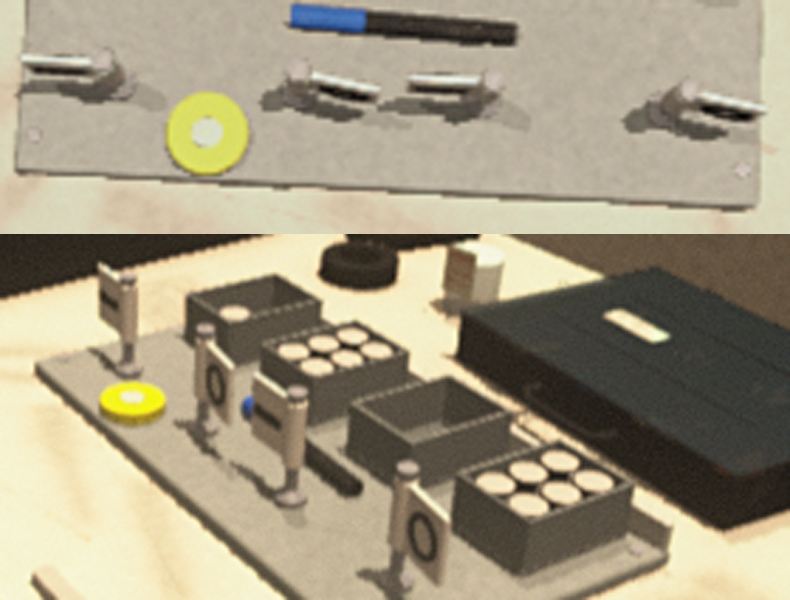

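View pics/top2.png

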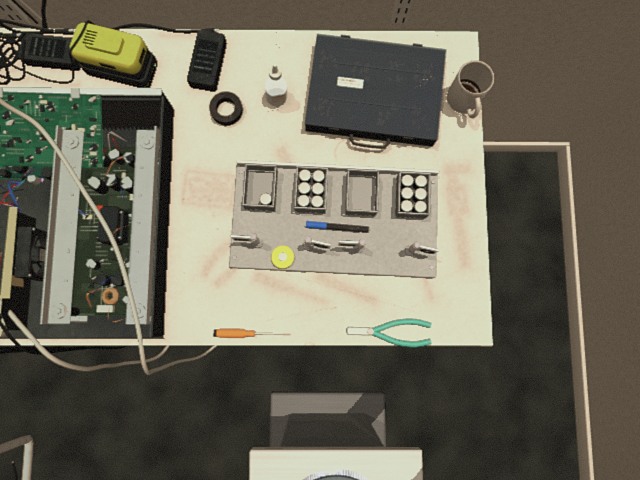

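The pictures show tags 1 and 3 left with the bar facing, at crop (60,62) and (440,82), and tags 2 and 4 right with the ring facing, at (340,85) and (730,100). Each push ended on about 6 N against a stop, and all four stopped at the same angle to within 1°. Nothing else has moved, so I'm handing the job in.

```bash
python3 -c "
from rig import *
print(finish_job())"
```

```text
the job is handed in; nothing more can be done
None
```

All four tags are at their stops and the job is handed in: both full bins show the ring, the other two show the bar, and no bins or loose things moved in the pictures (about 24 s of 61 s used).

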